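# Counterbalance a jar on the counter balance

## Robot

A 6-joint arm with a two-finger parallel gripper is mounted at the origin on a cart in front of the work surface, level with it; the furniture and walls round the work are solid. World frame = base frame: x ahead of the robot, y to its left, z up, the work surface at z = 0. Lengths are in m, angles in rad, forces in N, time in s.
With the tool pointing down it reaches from about 0.25 to 0.725 m from the base axis. Payload 9.7 kg.
Tool frame: the origin (TCP) lies at the very end of the fingers, on their centre line; the grasp point (between the pads) lies 19 mm behind it; z points along the fingers, y is the line along which they close (so a half turn about z gives the same grasp; the last joint's range is limited). The gripper opens to 85 mm and grips with 20 to 120 N. Pads are 22 mm wide; open, the fingers measure 114 mm over their backs; the gripper's body (76 mm by 85 mm) begins 54 mm behind the grasp point. The pads swing forward as they close: fully open they stand 13 mm farther back than shut.
Start: joints at [1.171, 0.087, 0.176, 1.66, 0, 1.571], TCP at [0.214, 0.507, 0.231] pointing down, gripper open.
Joint ranges: [-3.13, 3.13], [-0.85, 1.81], [-1.15, 1.24], [-2.2, 2.28], [-1.44, 1.52], [-3.14, 3.14]. Speed limits (rad/s): [2.22, 2.22, 2.57, 3.14, 3.14, 3.14].

## Interface

Orientations are given as a unit quaternion [w, x, y, z].
In Python, from station import r, viewer gives the robot as it stands.
- The arm moves only by the tool send_rows, never from a script. Its argument "motion" is a list of rows, each an object of numbers: "gripper": the closure, from 0 (fully open) to 1 (shut); "x", "y", "z": the shift along the world's x, y, z scaled (see below); "ax", "ay", "az": the turn, a rotation vector about the world's x, y, z scaled (see below). In form: [{"gripper": .., "x": .., "y": .., "z": .., "ax": .., "ay": .., "az": ..}, ...]. A call has 1 to 5 rows; each row is the pose to reach, as a shift and turn from the pose commanded when the call began; what a row does not reach only later rows make up. The controller multiplies each number of a shift by 0.25 m and each number of a turn by 120 degrees. A row lasts 1/10 s, in which the tool goes at most 50 mm and 8.59 degrees, less where a joint would pass 70% of its speed; a pose out of reach is approached as far as the arm can. A call with a number of a shift or a turn outside -1 to 1 is refused whole. A call with a gripper value outside its range is refused whole. The fingers move at their own pace and stop on an object; the grip force is fixed at half the most. Time passes only in rows, so rows that repeat a pose let the fingers close. It gives the time, the measured TCP pose, the force, the opening and the grip force at its end, in the units of the state.
- r.get_state(): the state, without advancing time (a new reading comes with each control period).
- viewer.capture(name): name is "side" or "top" or "wrist"; returns the picture (420x560x3 uint8, red, green, blue); there is no depth.
- viewer.camera_params(name): a dict with "K" (3x3 intrinsics, pixels), "R" (3x3) and "t" (3): a world point X has camera coordinates R X + t. Camera axes: x right, y down, z forward; pixel columns grow to the right and rows downward; lengths in m; the calibration is good to about 2 mm. A picture is of the moment at which its call begins: read the wrist's pose just before it. camera_params takes no time and is no camera call; for the wrist camera it gives the pose at the moment of the call.
- r.close_job(): hands the job in; it is judged then, once.
The state is a dict: "time": time; "joint_pos": joint angles; "qd": joint speeds; "joint_torque": joint torques, N m; "eef_pos": TCP position; "tcp_rot": TCP orientation; "force": force on the tool from outside, world axes, zero at the start; "wrist_torque": the same for the moment, N m; "finger_gap": finger opening in m; "grasp_force": force on a finger pad.
Only numpy, scipy, OpenCV 4.12 (cv2) and the standard library are available. Lean on these libraries where they do the work, as an engineer would, in place of code of your own. Each camera call takes 0.05 s, during which the arm holds its last target. There are 200 camera calls.

## Task

A jar stands on one pan of the counter balance. Put the knobbed metal weights onto the balance's other pan, one after another, until the beam floats level; set each one down gently and upright, leave the weights you do not need standing on the worktop, and leave the jars and everything else where they are.

Things in the scene. Friction and masses are not known exactly. Their poses are not given: they have to be found in the camera images.
- balance: white base of an equal-arm counter balance, 110 x 200 mm, fixed to the worktop; origin at the centre of its underside, z up. The beam runs along its y axis, pivoting 75 mm up over the origin; load pan at the +y end, weights pan at the -y end, each 110 mm from the pivot. On the front (-x) a black pointer meets an upright black mark when the beam is level.
- beam (a joint): tilt of the beam in rad: 0 = load pan fully down (start), 0.17 = level, 0.34 = weights pan fully down. Swings freely, settles within about 2 s. While the weights are too light it stays at 0; one weight too few or too many holds it against a stop. Only the total on a pan counts, not where in the pan it stands.
- weight_pan_floor (a point): centre of the inner floor (upper surface) of the steel weights pan, 160 mm across; axes parallel to the base's. Floor flat to 77 mm radius, rim 12 mm higher at 80 mm radius. A linkage keeps the pan horizontal. The floor is 139 mm over the worktop at the start, 120 mm when level, 101 mm when fully down.
- load_pan_floor (a point): centre of the inner floor (upper surface) of the steel load pan, 132 mm across, which carries the jar; 101 mm over the worktop at the start, 120 mm when level.
- weight1: one of four identical turned aluminium weights, 200 g, standing on the worktop to the right of the balance: cylinder 46 mm across, 42 mm high; neck 18 mm across; grip knob 30 mm across from 58 to 76 mm height. Origin at the centre of its underside, z up. Grip it from above by the knob, 66 mm above the origin.
- weight2: one of four identical turned aluminium weights, 200 g, standing on the worktop to the right of the balance: cylinder 46 mm across, 42 mm high; neck 18 mm across; grip knob 30 mm across from 58 to 76 mm height. Origin at the centre of its underside, z up. Grip it from above by the knob, 66 mm above the origin.
- weight3: one of four identical turned aluminium weights, 200 g, standing on the worktop to the right of the balance: cylinder 46 mm across, 42 mm high; neck 18 mm across; grip knob 30 mm across from 58 to 76 mm height. Origin at the centre of its underside, z up. Grip it from above by the knob, 66 mm above the origin.
- weight4: one of four identical turned aluminium weights, 200 g, standing on the worktop to the right of the balance: cylinder 46 mm across, 42 mm high; neck 18 mm across; grip knob 30 mm across from 58 to 76 mm height. Origin at the centre of its underside, z up. Grip it from above by the knob, 66 mm above the origin.
- jar_a: swing-top glass jar 99 x 89 x 98 mm, origin at the centre of its underside, z up. One of the two jars (not always the same) stands on the load pan, the other on a wooden bench 101 mm high. It weighs as much as two or three of the counterweights, to within 2 percent. Not to be handled.
- jar_b: swing-top glass jar 99 x 89 x 102 mm, origin at the centre of its underside, z up. One of the two jars (not always the same) stands on the load pan, the other on a wooden bench 101 mm high. It weighs as much as two or three of the counterweights, to within 2 percent. Not to be handled.
- timer: cream wind-up kitchen timer, 68 mm across, 50 mm high, among the weights; bystander; origin at the centre of its underside.
- lemon: lemon, 78 x 55 x 56 mm, among the weights; bystander; origin at the centre of its underside.
Things that resemble listed ones, but are neither listed nor needed, are in the scene too. What is shaped like the weight2 but green is not meant.

How it is judged:
On the way:
1. a first weight stands upright on the weights pan (((horizontal distance between weight1 and weight_pan_floor below 0.065 m and z of weight1 in the frame of weight_pan_floor between -0.006 and 0.006 m and angle between weight1's own z axis and vertical below 0.15 rad) or (horizontal distance between weight2 and weight_pan_floor below 0.065 m and z of weight2 in the frame of weight_pan_floor between -0.006 and 0.006 m and angle between weight2's own z axis and vertical below 0.15 rad) or (horizontal distance between weight3 and weight_pan_floor below 0.065 m and z of weight3 in the frame of weight_pan_floor between -0.006 and 0.006 m and angle between weight3's own z axis and vertical below 0.15 rad) or (horizontal distance between weight4 and weight_pan_floor below 0.065 m and z of weight4 in the frame of weight_pan_floor between -0.006 and 0.006 m and angle between weight4's own z axis and vertical below 0.15 rad))), for 0.2 s.
At the end, for the whole second after the job is handed in: the beam floats level (joint 0.17 within 0.035 rad) and still; every weight stands upright and still, flat on the weights pan (within 65 mm of its centre) or on the worktop; jars within 50 mm of their start (the weighed one rises with its pan), timer and lemon within 30 mm (value of joint beam between 0.135 and 0.205 rad and velocity of joint beam between -0.05 and 0.05 rad/s and ((horizontal distance between weight1 and weight_pan_floor below 0.065 m and z of weight1 in the frame of weight_pan_floor between -0.006 and 0.006 m and angle between weight1's own z axis and vertical below 0.15 rad) or (height (world z) of weight1 between -0.008 and 0.008 m and angle between weight1's own z axis and vertical below 0.15 rad)) and ((horizontal distance between weight2 and weight_pan_floor below 0.065 m and z of weight2 in the frame of weight_pan_floor between -0.006 and 0.006 m and angle between weight2's own z axis and vertical below 0.15 rad) or (height (world z) of weight2 between -0.008 and 0.008 m and angle between weight2's own z axis and vertical below 0.15 rad)) and ((horizontal distance between weight3 and weight_pan_floor below 0.065 m and z of weight3 in the frame of weight_pan_floor between -0.006 and 0.006 m and angle between weight3's own z axis and vertical below 0.15 rad) or (height (world z) of weight3 between -0.008 and 0.008 m and angle between weight3's own z axis and vertical below 0.15 rad)) and ((horizontal distance between weight4 and weight_pan_floor below 0.065 m and z of weight4 in the frame of weight_pan_floor between -0.006 and 0.006 m and angle between weight4's own z axis and vertical below 0.15 rad) or (height (world z) of weight4 between -0.008 and 0.008 m and angle between weight4's own z axis and vertical below 0.15 rad)) and linear speed of each of weight1, weight2, weight3, weight4 below 0.03 m/s and distance of each of jar_a, jar_b from where it was at the start of the episode below 0.05 m and distance of each of timer, lemon from where it was at the start of the episode below 0.03 m); the robot touches nothing.
It fails at once if a jar is shifted more than 50 mm or tipped (the weighed jar may rise up to 40 mm with its pan) (distance of any of jar_a, jar_b from where it was at the start of the episode above 0.05 m or angle between any of jar_a, jar_b's own z axis and vertical above 0.25 rad).
It fails at once if a bystander is moved more than 30 mm (distance of any of timer, lemon from where it was at the start of the episode above 0.03 m).
It fails at once if a weight is dropped (falls faster than 0.6 m/s, about 18 mm of free fall, with no finger on it) ((linear speed of weight1 above 0.6 m/s and contact force between weight1 and the fingers below 0.01 N) or (linear speed of weight2 above 0.6 m/s and contact force between weight2 and the fingers below 0.01 N) or (linear speed of weight3 above 0.6 m/s and contact force between weight3 and the fingers below 0.01 N) or (linear speed of weight4 above 0.6 m/s and contact force between weight4 and the fingers below 0.01 N)).
It also fails if it takes over 72 s, if anything falls off the work surface, if the arm or the gripper's body presses on something with over 40 N, if the wrist force passes 120 N, or if a joint passes its speed limit or range.

## Working session

There is one attempt and no reset: what is moved stays moved. The work goes in short steps, Python scripts to look and compute and a tool call to move; the robot and the scene stay as the last step left them, time stands still between calls to the robot, and variables do not carry over. Pictures are saved under pics/ and viewed, at most 10 in all, crops included, and the job is handed in when it is done.

Besides the shell and the picture viewer there is one more tool, called in YAML: its name, and indented under it one key for each argument. send_rows: Moves the arm, as the interface text tells. Its arguments: {"type":"object","properties":{"motion":{"type":"array","items":{"type":"object","properties":{"gripper":{"type":"number"},"x":{"type":"number","minimum":-1,"maximum":1},"y":{"type":"number","minimum":-1,"maximum":1},"z":{"type":"number","minimum":-1,"maximum":1},"ax":{"type":"number","minimum":-1,"maximum":1},"ay":{"type":"number","minimum":-1,"maximum":1},"az":{"type":"number","minimum":-1,"maximum":1}}}}},"required":["motion"]}

```bash
mkdir -p pics; python3 - <<'E'
from station import r, viewer
import cv2, numpy as np
np.set_printoptions(precision=4,suppress=True)
s=r.get_state(); print(s['time'],s['eef_pos'],s['tcp_rot'],s['finger_gap'])
for n in("side","top"):
    im=viewer.capture(n); cv2.imwrite(f"pics/{n}0.png",im[...,::-1]); c=viewer.camera_params(n)
    print(n,c['K'],c['R'],c['t'], -np.array(c['R']).T@c['t'])
E
```

```text
0.0 [0.214  0.5064 0.2306] [-0.0001  0.1986  0.9801 -0.0006] 0.08540123696789598
side [[400.9524   0.     271.4187]
 [  0.     400.9524 211.4436]
 [  0.       0.       1.    ]] [[ 0.9252 -0.3788  0.0227]
 [-0.2086 -0.5575 -0.8036]
 [ 0.317   0.7387 -0.5948]] [-0.3661  0.2782  0.9419] [ 0.0981 -0.6794  0.7921]
top [[470.3974   0.     280.7489]
 [  0.     470.3974 212.3391]
 [  0.       0.       1.    ]] [[ 0.0099 -0.9999  0.0101]
 [-0.9886 -0.0113 -0.1499]
 [ 0.15   -0.0085 -0.9886]] [0.2021 0.4747 1.378 ] [0.2606 0.2192 1.4315]
```

View pics/top0.png

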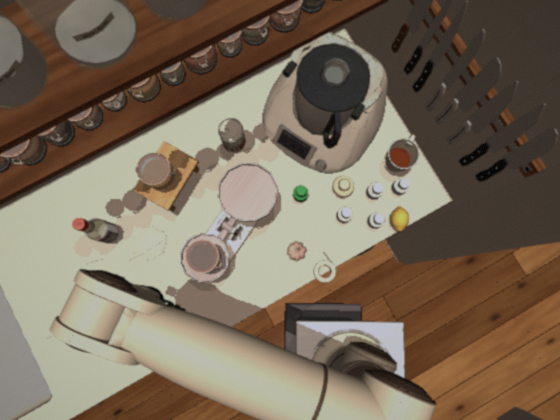

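View pics/side0.png

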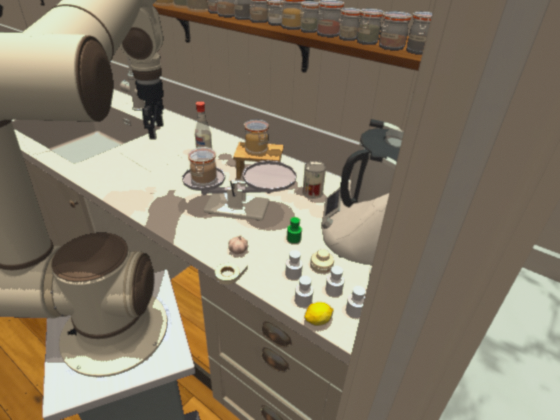

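Top view: white-grey weights are at about (345,214), (375,190), (401,186) and (377,219). The green lookalike is at (301,193), the timer at (343,186), the lemon at (400,218), and the weights pan at (248,194). In the side view, the weights are at (294,263), (336,280), (304,290) and (357,298). I'll confirm these in one enlarged crop.

```bash
cat > h.py <<'E'
import numpy as np, cv2
from station import r, viewer
np.set_printoptions(precision=4,suppress=True)
def ray(n,uv,c=None):
    c=c or viewer.camera_params(n); R=np.array(c['R']); o=-R.T@np.array(c['t'])
    return o, R.T@np.linalg.solve(np.array(c['K']),[uv[0],uv[1],1.])
def onplane(n,uv,z,c=None):
    o,d=ray(n,uv,c); return o+d*(z-o[2])/d[2]
def proj(n,X):
    c=viewer.camera_params(n); p=np.array(c['K'])@(np.array(c['R'])@X+np.array(c['t'])); return p[:2]/p[2]
def tri(a,b):
    (o1,d1),(o2,d2)=ray("top",a),ray("side",b); 
    s=np.linalg.lstsq(np.c_[d1,-d2],o2-o1,rcond=None)[0]; p,q=o1+s[0]*d1,o2+s[1]*d2
    return (p+q)/2, np.linalg.norm(p-q)
E
python3 - <<'E'
from h import *
t=cv2.imread('pics/top0.png');s=cv2.imread('pics/side0.png')
a=cv2.resize(t[150:240,205:430],None,fx=3.5,fy=3.5,interpolation=cv2.INTER_CUBIC)
b=cv2.resize(s[215:317,270:390],None,fx=2.7,fy=2.7,interpolation=cv2.INTER_CUBIC)
c=np.zeros((a.shape[0]+b.shape[0],a.shape[1],3),np.uint8);c[:a.shape[0]]=a;c[a.shape[0]:,:b.shape[1]]=b
cv2.imwrite('pics/crop.png',c)
for n,im,box in(("top",t,(325,170,415,240)),("side",s,(280,245,375,312))):
    h=cv2.cvtColor(im,cv2.COLOR_BGR2HSV);m=((h[...,1]<40)&(h[...,2]>120)).astype(np.uint8)
    k=np.zeros_like(m);k[box[1]:box[3],box[0]:box[2]]=1
    N,_,st,ce=cv2.connectedComponentsWithStats(m*k)
    for i in range(1,N):
        if st[i,4]>20: print(n,st[i],ce[i])
E
```

```text
top [ 325  170   90   70 4571] [365.9379 204.6513]
top [340 181   9   8  43] [343.8837 184.8605]
side [ 280  245   92   67 3751] [321.0704 278.4146]
```

View pics/crop.png

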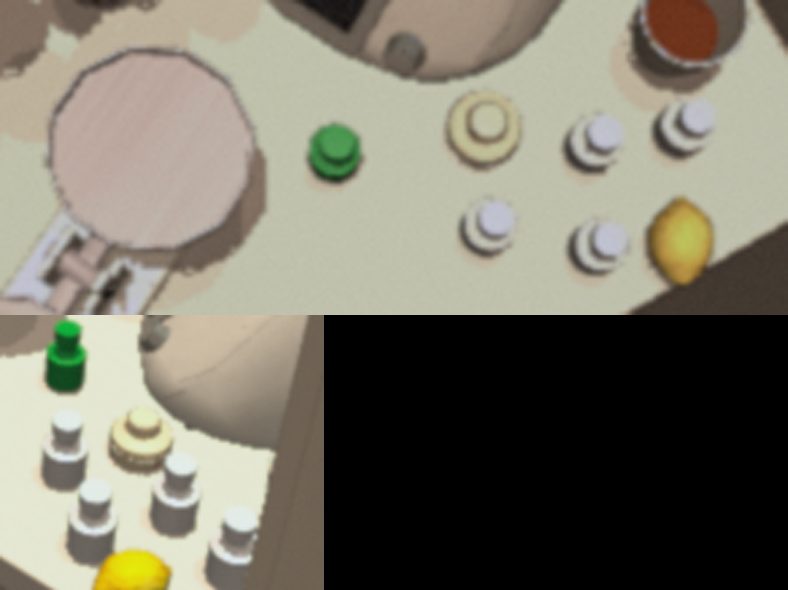

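The crop confirms it: the four white-grey weights have knob tops at crop (494,220), (603,133), (697,118) and (608,241). The green one is the lookalike, and the cream disc is the timer. Now I'll measure.

```bash
python3 - <<'E'
from h import *
t=cv2.imread('pics/top0.png').astype(int)
m=((t[...,0]-t[...,1]>3)&(t[...,2]>150)).astype(np.uint8)
k=np.zeros_like(m);k[170:240,325:415]=1
N,_,st,ce=cv2.connectedComponentsWithStats(m*k)
P=[]
for i in range(1,N):
    if st[i,4]>15: p=onplane("top",ce[i],.076);P.append(p);print(st[i],ce[i],p,"side px",proj("side",p))
print(np.linalg.norm(np.array(P)[:,None]-np.array(P)[None],axis=2))
for nm,uv,z in(("timer",(343.5,186.5),.025),("timerknob",(344.3,184.8),.05),("lemon",(400,218.5),.028),("green",(301.5,191.5),.076)): print(nm,onplane("top",uv,z))
m=((t[...,2]-t[...,1]>12)).astype(np.uint8);k=np.zeros_like(m);k[155:230,210:285]=1
# pinkish steel pan, lit region
m=m*k*(t[...,2]>165); m=cv2.morphologyEx(m.astype(np.uint8),cv2.MORPH_OPEN,np.ones((7,7)))
c=max(cv2.findContours(m,0,cv2.CHAIN_APPROX_NONE)[0],key=cv2.contourArea)
e=cv2.fitEllipse(cv2.convexHull(c)); print(e,onplane("top",e[0],.145),"diam px expected",470*.16/1.287)
print("tri pan", tri(e[0],(269.5,175.5)))
E
```

```text
[400 180   8   8  54] [403.7037 183.1852] [ 0.5574 -0.1544  0.076 ] side px [359.1259 289.5735]
[373 183   9   9  61] [377.3443 187.541 ] [ 0.5434 -0.0762  0.076 ] side px [337.6354 269.3581]
[342 208  10   9  67] [346.2239 211.9403] [0.4696 0.0164 0.076 ] side px [295.6662 253.1639]
[375 214   9   9  65] [378.8769 218.    ] [ 0.4529 -0.0788  0.076 ] side px [305.9066 279.4576]
[[0.     0.0795 0.192  0.129 ]
 [0.0795 0.     0.1183 0.0906]
 [0.192  0.1183 0.     0.0966]
 [0.129  0.0906 0.0966 0.    ]]
timer [0.556  0.0162 0.025 ]
timerknob [0.556  0.0174 0.05  ]
lemon [ 0.4589 -0.1532  0.028 ]
green [0.5289 0.1472 0.076 ]
((246.46994018554688, 190.4058074951172), (48.298824310302734, 56.026973724365234), 70.28765106201172) [0.5165 0.3041 0.145 ] diam px expected 58.43045843045844
tri pan (array([0.5142, 0.3053, 0.1408]), np.float64(0.006421840963326724))
```

send_rows:
  motion:
    - {"gripper":0.35,"x":0,"y":0,"z":0.2}
    - {"gripper":0.35,"x":0.092,"y":-0.177,"z":0.2}
    - {"gripper":0.35,"x":0.184,"y":-0.354,"z":0.2}
    - {"gripper":0.35,"x":0.276,"y":-0.531,"z":0.2}
    - {"gripper":0.35,"x":0.368,"y":-0.708,"z":0.2}

```text
invalid input at $.motion[0]: expected keys gripper, x, y, z, ax, ay, az
```

send_rows:
  motion:
    - {"gripper":0.35,"x":0.092,"y":-0.177}
    - {"gripper":0.35,"x":0.184,"y":-0.354}
    - {"gripper":0.35,"x":0.276,"y":-0.531}
    - {"gripper":0.35,"x":0.368,"y":-0.708}
    - {"gripper":0.35,"x":0.46,"y":-0.885}

```text
invalid input at $.motion[0]: expected keys gripper, x, y, z, ax, ay, az
```

send_rows:
  motion:
    - {"gripper":0.35,"x":0,"y":0,"z":0.2,"ax":0,"ay":0,"az":0}
    - {"gripper":0.35,"x":0.092,"y":-0.177,"z":0.2,"ax":0,"ay":0,"az":0}
    - {"gripper":0.35,"x":0.184,"y":-0.354,"z":0.2,"ax":0,"ay":0,"az":0}
    - {"gripper":0.35,"x":0.276,"y":-0.531,"z":0.2,"ax":0,"ay":0,"az":0}
    - {"gripper":0.35,"x":0.368,"y":-0.708,"z":0.2,"ax":0,"ay":0,"az":0}

```text
time: 0.6
eef_pos: [0.3064, 0.328, 0.281]
tcp_rot: [-0.0, 0.198, 0.98, -0.0]
force: [1.4, 0.7, -0.7]
finger_gap: 0.0556
grasp_force: 0.0
```

send_rows:
  motion:
    - {"gripper":0.35,"x":0.092,"y":-0.177,"z":0,"ax":0,"ay":0,"az":0}
    - {"gripper":0.35,"x":0.184,"y":-0.354,"z":0,"ax":0,"ay":0,"az":0}
    - {"gripper":0.35,"x":0.276,"y":-0.531,"z":0,"ax":0,"ay":0,"az":0}
    - {"gripper":0.35,"x":0.368,"y":-0.708,"z":0,"ax":0,"ay":0,"az":0}
    - {"gripper":0.35,"x":0.46,"y":-0.885,"z":0,"ax":0,"ay":0,"az":0}

```text
time: 1.1
eef_pos: [0.4215, 0.1064, 0.2812]
tcp_rot: [0.0, 0.199, 0.98, 0.0]
force: [1.3, 1.6, 0.4]
finger_gap: 0.0556
grasp_force: 0.0
```

send_rows:
  motion:
    - {"gripper":0.35,"x":0.097,"y":-0.181,"z":0,"ax":0,"ay":0,"az":0}
    - {"gripper":0.35,"x":0.194,"y":-0.362,"z":0,"ax":0,"ay":0,"az":0}
    - {"gripper":0.35,"x":0.194,"y":-0.362,"z":-0.2,"ax":0,"ay":0,"az":0}
    - {"gripper":0.35,"x":0.194,"y":-0.362,"z":-0.4,"ax":0,"ay":0,"az":0}
    - {"gripper":0.35,"x":0.194,"y":-0.362,"z":-0.6,"ax":0,"ay":0,"az":0}

```text
time: 1.6
eef_pos: [0.4695, 0.0171, 0.1293]
tcp_rot: [0.0, 0.199, 0.98, 0.0]
force: [-0.3, 0.4, 0.3]
finger_gap: 0.0555
grasp_force: 0.0
```

```bash
python3 - <<'E'
from h import *
print(r.get_state()['eef_pos']); c=viewer.camera_params("wrist"); im=viewer.capture("wrist"); cv2.imwrite('pics/w1.png',im[...,::-1])
np.savez('pics/w1.npz',**{k:np.array(v) for k,v in c.items()})
s=r.get_state()['eef_pos']; print(proj("wrist",np.array([*s])),proj("wrist",np.array([.470,.016,.076])),-np.array(c['R']).T@c['t'])
E
```

```text
[0.4695 0.0171 0.1293]
[279.8672 285.8042] [282.1028 255.1218] [0.3946 0.0489 0.2711]
```

View pics/w1.png

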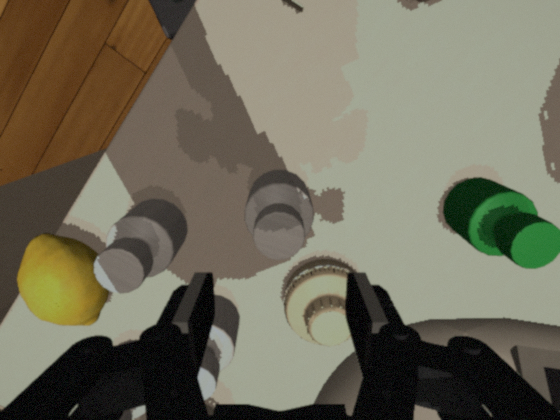

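```bash
python3 - <<'E'
from h import *
c=dict(np.load('pics/w1.npz'))
g=cv2.imread('pics/w1.png'); q=cv2.medianBlur(cv2.cvtColor(g,cv2.COLOR_BGR2GRAY),3)
C=cv2.HoughCircles(q[195:275,230:330],cv2.HOUGH_GRADIENT,1,10,param1=60,param2=12,minRadius=20,maxRadius=32)
for u in C[0][:4]: print(u+[230,195,0], onplane("wrist",u[:2]+[230,195],.076,c))
C=cv2.HoughCircles(q[215:310,80:170],cv2.HOUGH_GRADIENT,1,10,param1=60,param2=12,minRadius=20,maxRadius=32)
for u in C[0][:4]: print('D',u+[80,215,0], onplane("wrist",u[:2]+[80,215],.076,c))
print("expected r", c['K'][0,0]*.015/.195)
E
```

```text
[278.5 228.5  25.7] [0.464  0.0186 0.076 ]
[278.5 238.5  26.8] [0.4695 0.0163 0.076 ]
D [126.5 260.5  25.8] [ 0.448  -0.0698  0.076 ]
D [139.5 248.5  31.4] [ 0.4443 -0.0591  0.076 ]
D [118.5 273.5  24.6] [ 0.4534 -0.0784  0.076 ]
expected r 28.724428531499196
```

The wrist view shows the first weight's knob top at about (278,238), which gives (0.4695, 0.016). The top view agrees, so I'll grasp it.

send_rows:
  motion:
    - {"gripper":0.35,"x":0,"y":0,"z":-0.16,"ax":0,"ay":0,"az":0}
    - {"gripper":0.35,"x":0,"y":0,"z":-0.33,"ax":0,"ay":0,"az":0}
    - {"gripper":0.35,"x":0,"y":0,"z":-0.33,"ax":0,"ay":0,"az":0}
    - {"gripper":0.8,"x":0,"y":0,"z":-0.33,"ax":0,"ay":0,"az":0}
    - {"gripper":0.8,"x":0,"y":0,"z":-0.33,"ax":0,"ay":0,"az":0}

```text
time: 2.15
eef_pos: [0.4711, 0.0179, 0.052]
tcp_rot: [0.002, 0.199, 0.98, 0.0]
force: [-2.0, -4.4, 5.2]
finger_gap: 0.0286
grasp_force: 60.0
```

send_rows:
  motion:
    - {"gripper":1,"x":0,"y":0,"z":0,"ax":0,"ay":0,"az":0}
    - {"gripper":1,"x":0,"y":0,"z":0,"ax":0,"ay":0,"az":0}
    - {"gripper":1,"x":0,"y":0,"z":0.04,"ax":0,"ay":0,"az":0}
    - {"gripper":1,"x":0,"y":0,"z":0.08,"ax":0,"ay":0,"az":0}
    - {"gripper":1,"x":0,"y":0,"z":0.08,"ax":0,"ay":0,"az":0}

```text
time: 2.65
eef_pos: [0.4707, 0.018, 0.0712]
tcp_rot: [0.002, 0.199, 0.98, 0.0]
force: [1.4, -0.6, -3.2]
finger_gap: 0.028
grasp_force: 59.2
```

send_rows:
  motion:
    - {"gripper":1,"x":0,"y":0,"z":0.15,"ax":0,"ay":0,"az":0}
    - {"gripper":1,"x":0,"y":0,"z":0.33,"ax":0,"ay":0,"az":0}
    - {"gripper":1,"x":0,"y":0,"z":0.51,"ax":0,"ay":0,"az":0}
    - {"gripper":1,"x":0.02,"y":0.06,"z":0.66,"ax":0,"ay":0,"az":0}
    - {"gripper":1,"x":0.05,"y":0.19,"z":0.72,"ax":0,"ay":0,"az":0}

```text
time: 3.15
eef_pos: [0.483, 0.0648, 0.2533]
tcp_rot: [0.003, 0.2, 0.98, 0.001]
force: [1.4, 0.3, -1.5]
finger_gap: 0.0281
grasp_force: 59.9
```

send_rows:
  motion:
    - {"gripper":1,"x":0.054,"y":0.19,"z":0,"ax":0,"ay":0,"az":0}
    - {"gripper":1,"x":0.108,"y":0.38,"z":0,"ax":0,"ay":0,"az":0}
    - {"gripper":1,"x":0.162,"y":0.57,"z":0,"ax":0,"ay":0,"az":0}
    - {"gripper":1,"x":0.216,"y":0.73,"z":0,"ax":0,"ay":0,"az":0}
    - {"gripper":1,"x":0.234,"y":0.818,"z":0,"ax":0,"ay":0,"az":0}

```text
time: 3.65
eef_pos: [0.541, 0.273, 0.2478]
tcp_rot: [-0.0, 0.198, 0.98, -0.0]
force: [0.4, -0.6, -2.7]
finger_gap: 0.0281
grasp_force: 59.9
```

send_rows:
  motion:
    - {"gripper":1,"x":0,"y":0,"z":0,"ax":0,"ay":0,"az":0}
    - {"gripper":1,"x":0,"y":0,"z":0,"ax":0,"ay":0,"az":0}

```text
time: 3.85
eef_pos: [0.5404, 0.27, 0.2484]
tcp_rot: [-0.0, 0.198, 0.98, -0.0]
force: [0.7, -0.8, -1.5]
finger_gap: 0.0276
grasp_force: 59.9
```

```bash
python3 - <<'E'
from h import *
a=viewer.capture("side")[...,::-1]; b=viewer.capture("top")[...,::-1]
cv2.imwrite('pics/st1.png',np.vstack([cv2.resize(a[80:230,160:340],None,fx=2,fy=2),cv2.resize(b[140:285,170:350],None,fx=2,fy=2)]))
s=r.get_state();print(s['eef_pos'],s['force'],s['tcp_rot'])
E
```

```text
[0.5405 0.269  0.2491] [-0.7009 -1.1459 -1.3024] [ 0.      0.1989  0.98   -0.0001]
```

View pics/st1.png

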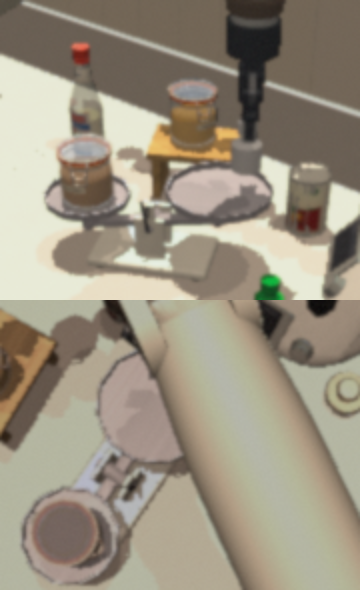

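The side view shows the weight held upright over the right part of the pan, and the jar undisturbed. Lowering it now.

send_rows:
  motion:
    - {"gripper":1,"x":0,"y":0,"z":-0.08,"ax":0,"ay":0,"az":0}
    - {"gripper":1,"x":0,"y":0,"z":-0.15,"ax":0,"ay":0,"az":0}
    - {"gripper":1,"x":0,"y":0,"z":-0.19,"ax":0,"ay":0,"az":0}
    - {"gripper":1,"x":0,"y":0,"z":-0.2,"ax":0,"ay":0,"az":0}
    - {"gripper":1,"x":0,"y":0,"z":-0.2,"ax":0,"ay":0,"az":0}

```text
time: 4.45
eef_pos: [0.5406, 0.2693, 0.1993]
tcp_rot: [0.0, 0.199, 0.98, 0.0]
force: [-0.1, -0.3, -2.0]
finger_gap: 0.0279
grasp_force: 60.0
```

send_rows:
  motion:
    - {"gripper":1,"x":0,"y":0,"z":-0.008,"ax":0,"ay":0,"az":0}
    - {"gripper":1,"x":0,"y":0,"z":-0.016,"ax":0,"ay":0,"az":0}
    - {"gripper":1,"x":0,"y":0,"z":-0.024,"ax":0,"ay":0,"az":0}
    - {"gripper":1,"x":0,"y":0,"z":-0.024,"ax":0,"ay":0,"az":0}

```text
time: 4.85
eef_pos: [0.5405, 0.2699, 0.1927]
tcp_rot: [-0.0, 0.199, 0.98, -0.0]
force: [0.5, 0.2, -2.1]
finger_gap: 0.0283
grasp_force: 60.0
```

send_rows:
  motion:
    - {"gripper":1,"x":0,"y":0,"z":-0.006,"ax":0,"ay":0,"az":0}
    - {"gripper":1,"x":0,"y":0,"z":-0.012,"ax":0,"ay":0,"az":0}
    - {"gripper":1,"x":0,"y":0,"z":-0.012,"ax":0,"ay":0,"az":0}

```text
time: 5.15
eef_pos: [0.5407, 0.2699, 0.19]
tcp_rot: [0.0, 0.199, 0.98, 0.0]
force: [0.0, 0.5, 1.8]
finger_gap: 0.0278
grasp_force: 60.1
```

send_rows:
  motion:
    - {"gripper":0.4,"x":0,"y":0,"z":0,"ax":0,"ay":0,"az":0}
    - {"gripper":0.4,"x":0,"y":0,"z":0,"ax":0,"ay":0,"az":0}
    - {"gripper":0.35,"x":0,"y":0,"z":0,"ax":0,"ay":0,"az":0}
    - {"gripper":0.35,"x":0,"y":0,"z":0.12,"ax":0,"ay":0,"az":0}
    - {"gripper":0.35,"x":0,"y":0,"z":0.32,"ax":0,"ay":0,"az":0}

```text
time: 5.65
eef_pos: [0.5395, 0.2694, 0.2675]
tcp_rot: [-0.002, 0.199, 0.98, -0.002]
force: [1.1, -0.0, 1.9]
finger_gap: 0.0555
grasp_force: 0.0
```

send_rows:
  motion:
    - {"gripper":0.42,"x":-0.048,"y":-0.19,"z":0,"ax":0,"ay":0,"az":0}
    - {"gripper":0.42,"x":-0.096,"y":-0.38,"z":0,"ax":0,"ay":0,"az":0}
    - {"gripper":0.42,"x":-0.144,"y":-0.57,"z":0,"ax":0,"ay":0,"az":0}
    - {"gripper":0.42,"x":-0.192,"y":-0.76,"z":0,"ax":0,"ay":0,"az":0}
    - {"gripper":0.42,"x":-0.24,"y":-0.95,"z":0,"ax":0,"ay":0,"az":0}

```text
time: 6.15
eef_pos: [0.4798, 0.0308, 0.27]
tcp_rot: [0.0, 0.198, 0.98, 0.0]
force: [1.4, -0.4, 0.7]
finger_gap: 0.0497
grasp_force: 0.0
```

send_rows:
  motion:
    - {"gripper":0.42,"x":-0.048,"y":-0.19,"z":0,"ax":0,"ay":0,"az":0}
    - {"gripper":0.42,"x":-0.096,"y":-0.38,"z":0,"ax":0,"ay":0,"az":0}
    - {"gripper":0.42,"x":-0.112,"y":-0.438,"z":-0.19,"ax":0,"ay":0,"az":0}
    - {"gripper":0.42,"x":-0.112,"y":-0.438,"z":-0.38,"ax":0,"ay":0,"az":0}
    - {"gripper":0.42,"x":-0.112,"y":-0.438,"z":-0.56,"ax":0,"ay":0,"az":0}

```text
time: 6.65
eef_pos: [0.4523, -0.078, 0.1284]
tcp_rot: [0.001, 0.199, 0.98, 0.0]
force: [0.7, 0.0, -0.6]
finger_gap: 0.0496
grasp_force: 0.0
```

send_rows:
  motion:
    - {"gripper":0.42,"x":0,"y":0,"z":0,"ax":0,"ay":0,"az":0}

```text
time: 6.75
eef_pos: [0.4491, -0.0768, 0.1242]
tcp_rot: [-0.005, 0.199, 0.98, -0.0]
force: [-1.0, -0.6, -0.6]
finger_gap: 0.0497
grasp_force: 0.0
```

```bash
python3 - <<'E'
from h import *
print(r.get_state()['eef_pos']); c=viewer.camera_params("wrist"); im=viewer.capture("wrist"); cv2.imwrite('pics/w2.png',im[...,::-1])
b=viewer.capture("side")[...,::-1]; cv2.imwrite('pics/w2s.png',np.hstack([cv2.resize(im[...,::-1],(440,330)),cv2.resize(b[100:230,170:310],(355,330))]))
q=cv2.medianBlur(cv2.cvtColor(im,cv2.COLOR_RGB2GRAY),3)
C=cv2.HoughCircles(q[190:290,220:340],cv2.HOUGH_GRADIENT,1,8,param1=60,param2=12,minRadius=22,maxRadius=34)
for u in ([] if C is None else C[0][:4]): print(u+[220,190,0], onplane("wrist",u[:2]+[220,190],.076,c))
E
```

```text
[ 0.4491 -0.0768  0.1242]
[279.5 225.5  33.4] [ 0.4399 -0.0733  0.076 ]
[281.5 247.5  26.7] [ 0.4523 -0.0773  0.076 ]
[278.5 214.5  24.3] [ 0.4339 -0.0713  0.076 ]
[281.5 236.5  23.2] [ 0.4463 -0.0748  0.076 ]
```

View pics/w2s.png

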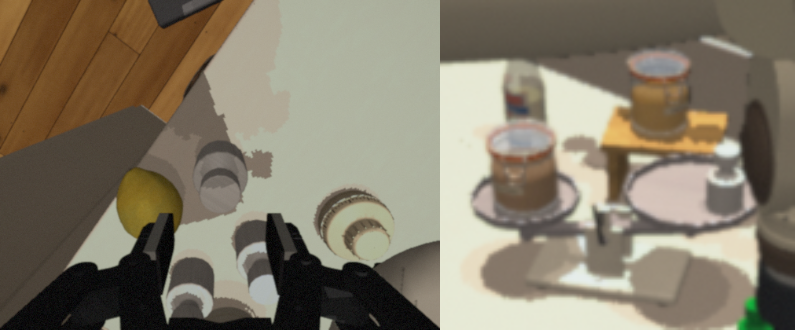

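The first weight stands upright on the pan. In the wrist view the next knob is centred between the fingers, at (0.4525, -0.077).

send_rows:
  motion:
    - {"gripper":0.42,"x":0,"y":0,"z":-0.16,"ax":0,"ay":0,"az":0}
    - {"gripper":0.42,"x":0,"y":0,"z":-0.324,"ax":0,"ay":0,"az":0}
    - {"gripper":0.42,"x":0,"y":0,"z":-0.324,"ax":0,"ay":0,"az":0}
    - {"gripper":0.8,"x":0,"y":0,"z":-0.324,"ax":0,"ay":0,"az":0}
    - {"gripper":0.8,"x":0,"y":0,"z":-0.324,"ax":0,"ay":0,"az":0}

```text
time: 7.35
eef_pos: [0.4546, -0.0775, 0.0526]
tcp_rot: [0.002, 0.198, 0.98, -0.0]
force: [-1.8, -0.9, 3.8]
finger_gap: 0.0279
grasp_force: 58.8
```

send_rows:
  motion:
    - {"gripper":1,"x":0,"y":0,"z":0,"ax":0,"ay":0,"az":0}
    - {"gripper":1,"x":0,"y":0,"z":0,"ax":0,"ay":0,"az":0}
    - {"gripper":1,"x":0,"y":0,"z":0.04,"ax":0,"ay":0,"az":0}
    - {"gripper":1,"x":0,"y":0,"z":0.08,"ax":0,"ay":0,"az":0}
    - {"gripper":1,"x":0,"y":0,"z":0.08,"ax":0,"ay":0,"az":0}

```text
time: 7.85
eef_pos: [0.4538, -0.0773, 0.0714]
tcp_rot: [0.002, 0.199, 0.98, 0.0]
force: [0.7, 0.2, -2.1]
finger_gap: 0.0283
grasp_force: 59.3
```

send_rows:
  motion:
    - {"gripper":1,"x":0,"y":0,"z":0.15,"ax":0,"ay":0,"az":0}
    - {"gripper":1,"x":0,"y":0,"z":0.33,"ax":0,"ay":0,"az":0}
    - {"gripper":1,"x":0,"y":0,"z":0.51,"ax":0,"ay":0,"az":0}
    - {"gripper":1,"x":0,"y":0.08,"z":0.66,"ax":0,"ay":0,"az":0}
    - {"gripper":1,"x":0,"y":0.22,"z":0.72,"ax":0,"ay":0,"az":0}

```text
time: 8.35
eef_pos: [0.4534, -0.0227, 0.2529]
tcp_rot: [0.002, 0.2, 0.98, 0.0]
force: [0.4, 0.4, -2.5]
finger_gap: 0.0278
grasp_force: 60.0
```

send_rows:
  motion:
    - {"gripper":1,"x":0,"y":0.19,"z":0,"ax":0,"ay":0,"az":0}
    - {"gripper":1,"x":0,"y":0.38,"z":0,"ax":0,"ay":0,"az":0}
    - {"gripper":1,"x":0,"y":0.57,"z":0,"ax":0,"ay":0,"az":0}
    - {"gripper":1,"x":0,"y":0.76,"z":0,"ax":0,"ay":0,"az":0}
    - {"gripper":1,"x":0,"y":0.95,"z":0,"ax":0,"ay":0,"az":0}

```text
time: 8.85
eef_pos: [0.4522, 0.2174, 0.2492]
tcp_rot: [0.0, 0.199, 0.98, 0.0]
force: [1.3, -0.5, -2.3]
finger_gap: 0.0281
grasp_force: 60.0
```

send_rows:
  motion:
    - {"gripper":1,"x":0.03,"y":0.17,"z":0,"ax":0,"ay":0,"az":0}
    - {"gripper":1,"x":0.05,"y":0.29,"z":0,"ax":0,"ay":0,"az":0}
    - {"gripper":1,"x":0.056,"y":0.344,"z":0,"ax":0,"ay":0,"az":0}
    - {"gripper":1,"x":0.056,"y":0.344,"z":0,"ax":0,"ay":0,"az":0}
    - {"gripper":1,"x":0.056,"y":0.344,"z":0,"ax":0,"ay":0,"az":0}

```text
time: 9.35
eef_pos: [0.4665, 0.3008, 0.2489]
tcp_rot: [-0.0, 0.199, 0.98, -0.0]
force: [0.5, -0.1, -2.4]
finger_gap: 0.028
grasp_force: 59.9
```

send_rows:
  motion:
    - {"gripper":1,"x":0,"y":0,"z":-0.08,"ax":0,"ay":0,"az":0}
    - {"gripper":1,"x":0,"y":0,"z":-0.15,"ax":0,"ay":0,"az":0}
    - {"gripper":1,"x":0,"y":0,"z":-0.2,"ax":0,"ay":0,"az":0}
    - {"gripper":1,"x":0,"y":0,"z":-0.212,"ax":0,"ay":0,"az":0}
    - {"gripper":1,"x":0,"y":0,"z":-0.22,"ax":0,"ay":0,"az":0}

```text
time: 9.85
eef_pos: [0.4667, 0.3007, 0.1942]
tcp_rot: [0.0, 0.199, 0.98, 0.0]
force: [0.7, -0.4, -1.6]
finger_gap: 0.028
grasp_force: 59.9
```

send_rows:
  motion:
    - {"gripper":1,"x":0,"y":0,"z":-0.008,"ax":0,"ay":0,"az":0}
    - {"gripper":1,"x":0,"y":0,"z":-0.016,"ax":0,"ay":0,"az":0}
    - {"gripper":1,"x":0,"y":0,"z":-0.016,"ax":0,"ay":0,"az":0}
    - {"gripper":1,"x":0,"y":0,"z":-0.016,"ax":0,"ay":0,"az":0}

```text
time: 10.25
eef_pos: [0.4667, 0.3015, 0.1902]
tcp_rot: [0.0, 0.199, 0.98, 0.0]
force: [-0.7, -0.2, -0.9]
finger_gap: 0.0277
grasp_force: 60.0
```

send_rows:
  motion:
    - {"gripper":1,"x":0,"y":0,"z":-0.008,"ax":0,"ay":0,"az":0}
    - {"gripper":1,"x":0,"y":0,"z":-0.016,"ax":0,"ay":0,"az":0}
    - {"gripper":1,"x":0,"y":0,"z":-0.016,"ax":0,"ay":0,"az":0}
    - {"gripper":1,"x":0,"y":0,"z":-0.016,"ax":0,"ay":0,"az":0}

```text
time: 10.65
eef_pos: [0.4666, 0.3014, 0.1858]
tcp_rot: [-0.0, 0.199, 0.98, 0.0]
force: [-1.0, 0.2, -0.0]
finger_gap: 0.0281
grasp_force: 60.0
```

```bash
python3 - <<'E'
from h import *
F=[]
for i in range(6):
    F.append(r.get_state()['force'][2]); im=viewer.capture("side")
F.append(r.get_state()['force'][2]);print(F,np.mean(F),r.get_state()['eef_pos'])
E
```

```text
[np.float64(-0.04653344341358512), np.float64(-1.7595374956253313), np.float64(-1.4142505588317271), np.float64(-0.5999332131615203), np.float64(-1.2619274065327857), np.float64(-0.6005763696437387), np.float64(0.0749226930415876)] -0.8011193991667287 [0.4666 0.3014 0.1859]
```

The force stays negative, so the pan is following the weight down and two weights look enough. I'll lower it to level height.

send_rows:
  motion:
    - {"gripper":1,"x":0,"y":0,"z":-0.012,"ax":0,"ay":0,"az":0}
    - {"gripper":1,"x":0,"y":0,"z":-0.024,"ax":0,"ay":0,"az":0}
    - {"gripper":1,"x":0,"y":0,"z":-0.036,"ax":0,"ay":0,"az":0}
    - {"gripper":1,"x":0,"y":0,"z":-0.048,"ax":0,"ay":0,"az":0}
    - {"gripper":1,"x":0,"y":0,"z":-0.052,"ax":0,"ay":0,"az":0}

```text
time: 11.45
eef_pos: [0.4665, 0.3013, 0.1724]
tcp_rot: [-0.0, 0.199, 0.98, -0.0]
force: [1.3, -0.8, -0.5]
finger_gap: 0.028
grasp_force: 60.1
```

```bash
python3 - <<'E'
from h import *
F=[]
for i in range(8):
    F.append(r.get_state()['force'][2]); im=viewer.capture("side")
print(np.round(F,2),np.mean(F),r.get_state()['eef_pos'])
cv2.imwrite('pics/s3.png',cv2.resize(im[110:230,170:310,::-1],None,fx=4,fy=4,interpolation=cv2.INTER_CUBIC))
E
```

```text
[-0.46 -0.21  0.72 -0.11 -0.03  0.    0.61  0.2 ] 0.09097927998427033 [0.4666 0.3013 0.173 ]
```

View pics/s3.png

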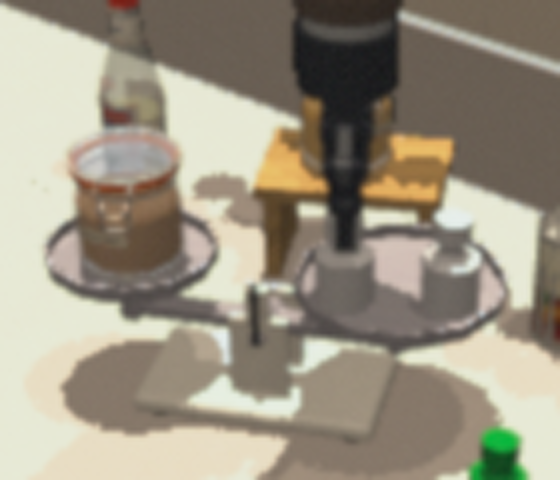

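The beam is about level: the pointer is upright at (254,315), the pans are at equal height, and the force is near 0. Two weights balance the jar, so I'll release and retreat.

send_rows:
  motion:
    - {"gripper":0.6,"x":0,"y":0,"z":0,"ax":0,"ay":0,"az":0}
    - {"gripper":0.45,"x":0,"y":0,"z":0,"ax":0,"ay":0,"az":0}
    - {"gripper":0.4,"x":0,"y":0,"z":0,"ax":0,"ay":0,"az":0}
    - {"gripper":0.4,"x":0,"y":0,"z":0,"ax":0,"ay":0,"az":0}
    - {"gripper":0.4,"x":0,"y":0,"z":0,"ax":0,"ay":0,"az":0}

```text
time: 12.35
eef_pos: [0.4665, 0.3014, 0.1729]
tcp_rot: [-0.0, 0.199, 0.98, 0.0]
force: [0.0, 0.6, 0.7]
finger_gap: 0.0512
grasp_force: 0.0
```

send_rows:
  motion:
    - {"gripper":0.4,"x":0,"y":0,"z":0.06,"ax":0,"ay":0,"az":0}
    - {"gripper":0.4,"x":0,"y":0,"z":0.2,"ax":0,"ay":0,"az":0}
    - {"gripper":0.4,"x":0,"y":0,"z":0.38,"ax":0,"ay":0,"az":0}
    - {"gripper":0.4,"x":0,"y":0,"z":0.5,"ax":0,"ay":0,"az":0}
    - {"gripper":0.4,"x":0,"y":0,"z":0.5,"ax":0,"ay":0,"az":0}

```text
time: 12.85
eef_pos: [0.4673, 0.3019, 0.3026]
tcp_rot: [0.002, 0.199, 0.98, 0.002]
force: [1.1, 0.1, 0.3]
finger_gap: 0.0511
grasp_force: 0.0
```

send_rows:
  motion:
    - {"gripper":0.4,"x":0,"y":0,"z":0,"ax":0,"ay":0,"az":0}
    - {"gripper":0.4,"x":0,"y":0,"z":0,"ax":0,"ay":0,"az":0}
    - {"gripper":0.4,"x":0,"y":0,"z":0,"ax":0,"ay":0,"az":0}
    - {"gripper":0.4,"x":0,"y":0,"z":0,"ax":0,"ay":0,"az":0}
    - {"gripper":0.4,"x":0,"y":0,"z":0,"ax":0,"ay":0,"az":0}

```text
time: 13.35
eef_pos: [0.4664, 0.3013, 0.2974]
tcp_rot: [-0.0, 0.199, 0.98, -0.0]
force: [-0.4, -0.0, 0.1]
finger_gap: 0.0513
grasp_force: 0.0
```

```bash
python3 - <<'E'
from h import *
for i in range(30): im=viewer.capture("side")
im0=im
for i in range(10): im=viewer.capture("side")
print("change",np.abs(im.astype(int)-im0).max(), r.get_state()['time'])
cv2.imwrite('pics/s4.png',cv2.resize(im[110:320,170:380,::-1],None,fx=2.8,fy=2.8,interpolation=cv2.INTER_CUBIC))
E
```

```text
change 11 15.35
```

View pics/s4.png

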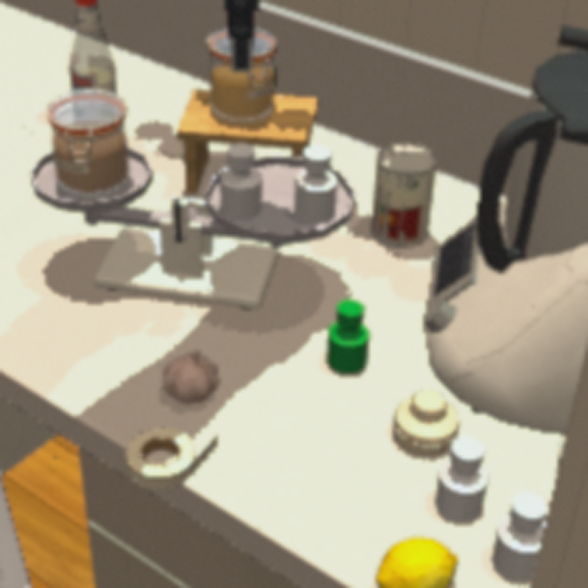

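The beam is level and still with two weights upright on the pan. The gripper is clear, and the spare weights, timer and lemon haven't moved. Handing in.

```bash
python3 -c "
from station import r
print(r.close_job())"
```

```text
the job is handed in; nothing more can be done
None
```

I set two weights upright on the weights pan and the beam floats level; the two spare weights, both jars, the timer and the lemon stayed where they were, and the job is handed in (no verdict was shown).

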